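# Check the drying oven, then hold its hood at the balance point

## Task

Before the little drying oven is opened, check that it has cooled: take the pocket infrared thermometer out of its holder and keep it still for at least a second above the oven, its nose pointing down at the round black measuring spot on top of the closed hood from about a hand's breadth (5 to 10 cm), then stand it back in its holder, without dropping it, and let go of it. Now take the hood by its lifting bar and swing it up to its balance point, where its weight stands over the hinges and it would fall neither shut nor over backwards; never let it drop or tip over the back, and leave the other things on the table where they are. Finish gripping the bar and holding the hood still at that balance point, so that a colleague can take the lacquered saucer out with both hands.

Things in the scene. Friction and masses are not known exactly. Their poses are not given: they have to be found in the camera images.
- hood (a joint): opening angle of the oven's hood in rad: 0 closed, growing as its front edge rises. Turns freely (about 0.6 kg, no spring, no stay, hardly any friction), stops at 2.0, fallen over the back. Balance point, its centre of mass straight above the hinge line: 1.15 (66 degrees). Below that it falls shut, above it over backwards.
- oven: drying oven, stands fast, bar and control panel facing roughly to the robot. Origin: centre of its underside; x from front to back, z up. Grey base 160 mm deep, 170 mm wide, 50 mm high; on it the hood, an aluminium box without floor, same footprint, 60 mm high, oblong window in its top. Closed top 110 mm above the table.
- bar (a point): middle of the hood's lifting bar: level round steel bar 12 mm thick, 45 mm out from the hood's front wall (39 mm gap) on brackets that leave 104 mm free between. May turn between the fingers. Frame turns with the hood: y along the bar; closed: x level towards the hinge, z up, 95 mm above the table, hood's top edge 15 mm higher than the bar.
- hood_hinge (a point): middle of the hinge line, on the rear top edge of the base, 50 mm above the table; does not move. Frame of the oven: x from front to back, y along the hinge line, z up. From here the bar lies 205 mm to the front and 45 mm up with the hood closed, 43 mm to the front and 206 mm up at the balance point (256 mm above the table).
- spot (a point): centre of the round matt black measuring spot, 36 mm across, flat on top of the hood behind the window, in the middle of the oven's width, 28 mm in front of the hinge line; hood closed: 111 mm above the table. Frame of the bar.
- thermo_mid (a point): half-way point of the pocket infrared thermometer: round grey pen, 150 mm long, 27 mm thick from 28 to 136 mm above the nose, about 70 g, standing nose down in its holder at the start, which hides its lower 56 mm. z runs along its axis from nose to tail; it measures straight out of the nose, along -z.
- thermo_nose (a point): tip of the thermometer's nose on its axis, 75 mm below thermo_mid; nose 18 mm across, growing to 27 mm within 28 mm. Same frame.
- holder_floor (a point): centre of the floor inside the thermometer's holder, 8 mm above the table, z up. Holder: upright grey tube on a round dark foot 72 mm across, stands fast; bore 35 mm, widening to about 49 mm at the mouth, 64 mm above the table.
- thermometer: the thermometer; origin at the tip of the nose, z along its axis up to the tail.
- glue_bottle: bystander: white glue bottle, 41 mm thick, 123 mm high, standing loose; it and the holder may stand in each other's place. Origin: centre of its underside.
- plates_right: obstacle: upright stack of round black plates, 265 mm across, 173 mm high, fixed, standing between the oven and the holder's places; carry the thermometer clear of it. Origin: centre of its underside.
- loupe: bystander: black loupe, 45 mm across, 18 mm high, lying to the right. Origin: centre of its underside.
- sanding_block: bystander: wooden sanding block, 46x76x26 mm, near the table's right front corner. Origin: centre of its underside.
Things that resemble listed ones, but are neither listed nor needed, are in the scene too. What is shaped like the part that bears holder_floor but pink is not meant.

How it is judged (in metres and radians):
On the way, in this order (a step that is already met when the one before it is completed fails the run):
1. the thermometer is held still for a second, pointing at the black spot from 3 to 13 cm, hood closed (value of joint hood below 0.03 rad and x of spot in the frame of thermo_nose between -0.014 and 0.014 m and y of spot in the frame of thermo_nose between -0.014 and 0.014 m and z of spot in the frame of thermo_nose between -0.13 and -0.03 m and linear speed of thermometer below 0.03 m/s and angular speed of thermometer below 0.3 rad/s and contact force between the fingers and thermometer above 0.3 N), for 1 s.
2. the thermometer stands in its holder again, let go, hood still closed (value of joint hood below 0.03 rad and horizontal distance between thermo_nose and holder_floor below 0.012 m and z of thermo_nose in the frame of holder_floor below 0.006 m and angle between thermo_mid's own z axis and vertical below 0.25 rad and contact force between the fingers and thermometer below 0.05 N and linear speed of thermometer below 0.03 m/s), for 0.2 s.
At the end, for the whole second after the job is handed in: The hood is held by the fingers, still, within 0.08 rad (4.5 degrees) of its balance point at 1.15 rad; the thermometer stands nose down in its holder, untouched; the bystanders are within 3 cm of where they stood (value of joint hood between 1.07 and 1.23 rad and velocity of joint hood between -0.1 and 0.1 rad/s and contact force between the fingers and hood above 0.5 N and horizontal distance between thermo_nose and holder_floor below 0.012 m and z of thermo_nose in the frame of holder_floor below 0.006 m and angle between thermo_mid's own z axis and vertical below 0.25 rad and contact force between the fingers and thermometer below 0.05 N and linear speed of thermometer below 0.03 m/s and distance of each of glue_bottle, loupe, sanding_block from where it was at the start of the episode below 0.03 m); the arm keeps its last pose, push and grip.
It fails at once if the hood falls or is pushed over the back, more than 0.3 rad past its balance point (value of joint hood above 1.45 rad).
It fails at once if the hood falls shut (velocity of joint hood below -2 rad/s).
It fails at once if the thermometer is dropped (falls free by more than about 3 cm) (linear speed of thermometer above 0.8 m/s and contact force between the fingers and thermometer below 0.05 N).
It fails at once if a bystander is knocked more than 3 cm away (distance of any of glue_bottle, loupe, sanding_block from where it was at the start of the episode above 0.03 m).
It also fails if it takes over 70 s, if anything falls off the work surface, if the arm or the gripper's body presses on something with over 40 N, if the wrist force passes 120 N, or if a joint passes its speed limit or range.

## Robot

A 6-joint arm with a two-finger parallel gripper is mounted at the origin on a cart in front of the work surface, level with it; the furniture and walls round the work are solid. World frame = base frame: x ahead of the robot, y to its left, z up, the work surface at z = 0. Lengths are in m, angles in degrees, forces in N, time in s.
With the tool pointing down it reaches from about 0.35 to 0.775 m from the base axis. Payload 5.5 kg.
Tool frame: the origin (TCP) lies at the very end of the fingers, on their centre line; the grasp point (between the pads) lies 19 mm behind it; y points along the fingers, x is the direction in which the jaws open and shut, and the axes are right-handed (so a half turn about y gives the same grasp; the last joint's range is limited). The gripper opens to 85 mm and grips with 20 to 120 N. Pads are 22 mm wide; open, the fingers measure 114 mm over their backs; the gripper's body (76 mm by 85 mm) begins 54 mm behind the grasp point. The pads swing forward as they close: fully open they stand 13 mm farther back than shut.
Start: joints at [58.694, 17.945, 2.641, 74.691, 0, 82.002], TCP at [0.228, 0.528, 0.231] pointing down, gripper open.
Joint ranges: [-158.12, 158.12], [-49.38, 96.58], [-58.88, 72.47], [-126.05, 133.96], [-84.25, 85.87], [-180, 180]. Speed limits (degrees/s): [147.25, 147.25, 180, 180, 180, 180].

## Interface

Orientations are given as [roll, pitch, yaw] about the fixed x, y, z axes, in that order (R = Rz(yaw) Ry(pitch) Rx(roll)).
In Python, from cell import ctrl, viewer, finder gives the robot as it stands.
- The arm moves only by the tool arm_command, never from a script. Its argument "targets" is a list of rows, each an object with "xyz": the shift along the tool's x, y, z in mm, a list of three; "spin": the turn about the tool's y in rad; "claw": the finger opening in mm, from 0 to 85.4. A call has 1 to 8 rows; each row is the pose to reach, as a shift and turn from the pose commanded when the call began, along the tool's axes at that moment; what a row does not reach only later rows make up. A row lasts 1/12 s, in which the tool goes at most 41.7 mm and 7.16 degrees, less where a joint would pass 70% of its speed; a pose out of reach is approached as far as the arm can. A call with a gripper value outside its range is refused whole. The fingers move at their own pace and stop on an object; "grip_force" is the grip in N (left out, the last holds). Time passes only in rows, so rows that repeat a pose let the fingers close. It gives the time, the measured TCP pose, the force and the opening at its end, in the units of the state.
- ctrl.get_state(): the state, without advancing time (a new reading comes with each control period).
- viewer.read_camera(name): name is "scene" or "top"; returns a dict with "image" (420x560x3 uint8, red, green, blue), "fx", "fy", "cx", "cy" (pixels), "k1" (the pictures are not rectified: a ray, as slopes to the right and down, at radius r is drawn at 1 + k1 r^2 times it, then the intrinsics apply), "R" (3x3) and "t" (3): a world point X has camera coordinates R X + t. Camera axes: x right, y down, z forward; pixel columns grow to the right and rows downward; lengths in m; the calibration is good to about 2 mm. A picture is of the moment at which its call begins. There is no depth.
- ctrl.job_done(): hands the job in, once; it reports no verdict.
Trained networks look in a picture, given as the dict that the camera call returned (one of the last four; its "shot" number tells which), for a name from the list of things; names that differ only in an ending like _2 or _b are one class to them, and where a whole thing is asked for, a point or a joint stands for the part that bears it (a point fixed in the world has none). Each returns a list of dicts, best first, with "score" (0 to 1); they miss things now and then, are a little off and sometimes report something else, mostly with a low value. They report only what shows in the picture. A call takes as long as a camera call. They do not tell look-alikes from the thing itself.
- finder.find_in(query, picture): "at" ([x, y, z] in m, in world coordinates, good to about 4 mm: the middle of the surface that is visible of it).
- finder.place_of(query, picture): "at" ([x, y, z] in m, in world coordinates, good to about 4 mm: a listed point, or the origin of a listed thing).
The state is a dict: "clock": time; "joint_pos": joint angles; "qvel": joint speeds; "joint_torque": joint torques, N m; "position": TCP position; "orientation": TCP orientation; "contact_force": force on the tool from outside, world axes, zero at the start; "torque": the same for the moment, N m; "gripper_width": finger opening in m.
Only numpy, scipy, OpenCV 4.12 (cv2) and the standard library are available. Lean on these libraries where they do the work, as an engineer would, in place of code of your own. Each camera call takes 0.05 s, during which the arm holds its last target.

## Working session

There is one attempt and no reset: what is moved stays moved. The work goes in short steps, Python scripts to look and compute and a tool call to move; the robot and the scene stay as the last step left them, time stands still between calls to the robot, and variables do not carry over. Pictures are saved under pics/ and viewed, and the job is handed in when it is done.

Besides the shell and the picture viewer there is one more tool, called after "Request:" as a command line: name --argument value ..., lists and objects as JSON in quotes. arm_command: Moves the arm, as the interface text tells. Its arguments: {"type":"object","properties":{"targets":{"type":"array"},"grip_force":{"type":"number"}},"required":["targets"]}

```bash
ls; mkdir -p pics; python3 - <<'E'
from cell import ctrl, viewer, finder
import cv2
print(ctrl.get_state())
for n in ("scene","top"):
    p=viewer.read_camera(n); print(n,{k:v for k,v in p.items() if k!="image"})
    cv2.imwrite(f"pics/{n}0.png",p["image"][:,:,::-1])
    for q in ("oven","bar","hood_hinge","spot","thermo_mid","thermo_nose","holder_floor","thermometer","glue_bottle","plates_right","loupe","sanding_block"):
        print(q,[(round(d["score"],2),[round(float(v),3) for v in d["at"]]) for d in finder.place_of(q,p)][:4])
E
```

```text
pics
{'clock': 0.0, 'joint_pos': array([5.86951826e+01, 1.79906442e+01, 2.57677142e+00, 7.46908241e+01,
       1.38339942e-03, 8.20018455e+01]), 'qvel': array([-0.07422975,  0.02290901,  0.05333711,  0.00415826,  0.0394895 ,
       -0.00709207]), 'joint_torque': array([ 4.34548720e-04, -4.80629396e+01,  2.98530972e+01,  1.93538703e-02,
       -2.18860414e-04,  6.29283804e-06]), 'position': array([0.22722981, 0.52763782, 0.23040901]), 'orientation': array([-89.98406239,   0.10348598,  66.69335023]), 'contact_force': array([-0.61538496, -0.77466602, -0.56537876]), 'torque': array([-0.0042322 ,  0.01425632, -0.02408963]), 'gripper_width': 0.08553095506412728}
scene {'fx': 455.4823154838627, 'fy': 455.4823154838627, 'cx': 278.05233808961253, 'cy': 207.182769214706, 'k1': -0.009924349895834097, 'R': array([[ 0.6568573 , -0.75401193, -0.00212225],
       [-0.5866108 , -0.50925343, -0.62972114],
       [ 0.47373648,  0.41488186, -0.77681838]]), 't': array([-0.27615382,  0.47146695,  0.86841575]), 'shot': 1}
oven []
bar [(0.88, [0.442, 0.263, 0.092]), (0.71, [0.529, -0.177, 0.085])]
hood_hin
[... 594 characters left out ...]
 -0.9999217 , -0.01107953],
       [-0.98664583, -0.00393578, -0.16283277],
       [ 0.16277642,  0.01187882, -0.98659147]]), 't': array([0.14640452, 0.57215781, 1.10952645]), 'shot': 2}
oven [(0.62, [0.484, 0.375, -0.0])]
bar [(0.96, [0.438, 0.259, 0.093]), (0.36, [0.533, -0.174, 0.082])]
hood_hinge []
spot [(0.94, [0.506, 0.423, 0.108])]
thermo_mid [(0.69, [0.531, -0.172, 0.082])]
thermo_nose [(0.78, [0.529, -0.171, 0.011])]
holder_floor [(0.96, [0.543, -0.066, 0.003]), (0.76, [0.536, -0.176, 0.009])]
thermometer [(0.49, [0.534, -0.177, 0.012])]
glue_bottle [(0.52, [0.443, -0.018, 0.004])]
plates_right []
loupe [(0.63, [0.683, -0.065, -0.002])]
sanding_block [(0.64, [0.43, -0.201, 0.003])]
```

View pics/scene0.png

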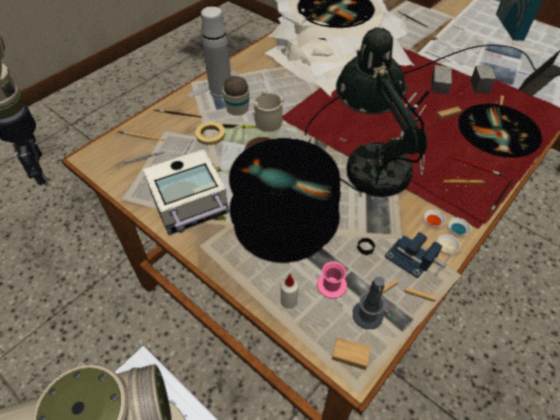

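View pics/top0.png

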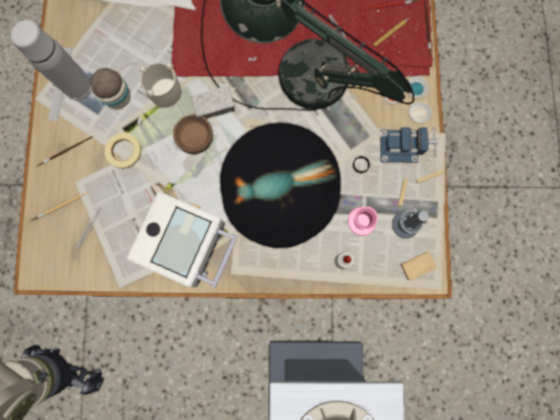

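```bash
cat > h.py <<'E'
import numpy as np, cv2
from cell import ctrl, viewer, finder
def ray(p,u,v):
    a=np.array([(u-p["cx"])/p["fx"],(v-p["cy"])/p["fy"]]); s=a.copy()
    for _ in range(20): s=a/(1+p["k1"]*(s@s))
    d=p["R"].T@np.array([s[0],s[1],1]); o=-p["R"].T@p["t"]; return o,d
def atz(p,u,v,z):
    o,d=ray(p,u,v); return o+d*(z-o[2])/d[2]
def proj(p,X):
    c=p["R"]@np.array(X,float)+p["t"]; s=c[:2]/c[2]; s=s*(1+p["k1"]*(s@s)); return np.array([s[0]*p["fx"]+p["cx"],s[1]*p["fy"]+p["cy"]])
def crop(p,u,v,r,name,k=6):
    M=np.array([[k,0,k*(r-u)],[0,k,k*(r-v)]],float)
    im=cv2.warpAffine(p["image"][:,:,::-1].copy(),M,(2*r*k,2*r*k),flags=cv2.INTER_CUBIC); cv2.imwrite(f"pics/{name}.png",im); return im
def rpy(): return ctrl.get_state()
E
python3 - <<'E'
from h import *
ps=viewer.read_camera("scene");pt=viewer.read_camera("top")
a=crop(ps,365,300,45,"a",k=4*1);b=crop(pt,408,220,45,"b",k=4)
for im,p,c in((a,ps,(365,300)),(b,pt,(408,220))):
    for X,col in (((.532,-.174,.008),(0,0,255)),((.532,-.174,.158),(0,255,0)),((.532,-.174,.064),(255,0,0))):
        q=(proj(p,X)-np.array(c)+45)*4; cv2.circle(im,(int(q[0]),int(q[1])),3,col,-1)
cv2.imwrite("pics/c.png",np.hstack([a,b]))
c=crop(ps,185,190,50,"d",k=4);d=crop(pt,185,240,50,"e",k=4)
cv2.imwrite("pics/f.png",np.hstack([c,d]))
E
```

```text
(no output)
```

View pics/c.png

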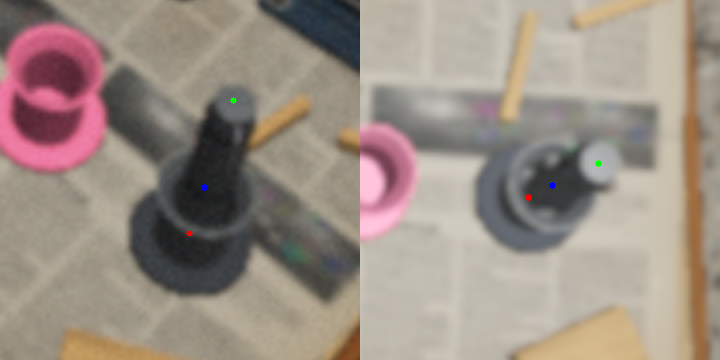

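View pics/f.png

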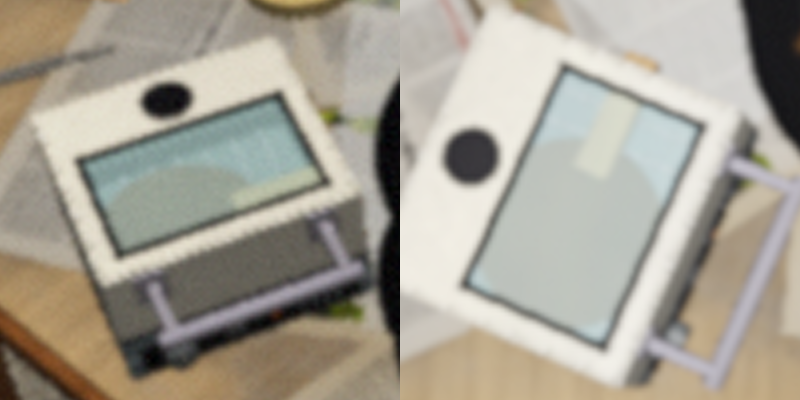

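```bash
python3 - <<'E'
from h import *
ps=viewer.read_camera("scene");pt=viewer.read_camera("top")
print("spot",atz(ps,176.5,165,.111),atz(pt,152.5,229,.111))
print("bar",atz(ps,178,224.5,.1),atz(ps,223.7,207,.1),atz(pt,233.7,236.7,.1),atz(pt,213,285.5,.1))
print("tail",atz(ps,378.7,279.5,.158),atz(pt,422.7,215,.158))
for q in("bar","spot","holder_floor","thermometer","plates_right","oven"):
  for p in(ps,pt): print(q,[(round(d["score"],2),np.round(d["at"],3)) for d in finder.place_of(q,p)])
# plates edge
print("plates",[atz(pt,u,v,.173) for u,v in((220,185),(341,185),(280,122),(280,248))])
E
```

```text
spot [0.50353878 0.42644257 0.111     ] [0.50599916 0.42630445 0.111     ]
bar [0.38071476 0.28231406 0.1       ] [0.49034182 0.23820212 0.1       ] [0.49071781 0.24182491 0.1       ] [0.38041548 0.28642342 0.1       ]
tail [ 0.53372952 -0.17346748  0.158     ] [ 0.53382525 -0.17400605  0.158     ]
bar [(0.9, array([0.439, 0.263, 0.096]))]
bar []
spot [(0.97, array([0.506, 0.425, 0.111]))]
spot [(0.83, array([0.506, 0.422, 0.111])), (0.25, array([ 0.685, -0.064, -0.001]))]
holder_floor [(0.89, array([ 0.532, -0.177,  0.007])), (0.78, array([ 0.54 , -0.065,  0.006])), (0.22, array([0.505, 0.427, 0.112]))]
holder_floor [(0.85, array([ 0.54 , -0.066,  0.006])), (0.53, array([ 0.535, -0.177,  0.009]))]
thermometer [(0.67, array([ 0.531, -0.176,  0.011]))]
thermometer [(0.72, array([ 0.532, -0.178,  0.009]))]
plates_right []
plates_right []
oven [(0.67, array([ 0.485,  0.376, -0.   ]))]
oven [(0.94, array([ 0.484,  0.376, -0.002]))]
plates [array([0.59548836, 0.26660438, 0.173     ]), array([0.59642373, 0.00518556, 0.173     ]), array([0.73818525, 0.13738702, 0.173     ]), array([0.46004381, 0.13627524, 0.173     ])]
```

```bash
cat >> h.py <<'E'
from scipy.spatial.transform import Rotation as Ro
def plan(*ws):
    s=ctrl.get_state(); R=Ro.from_euler("xyz",s["orientation"],degrees=True).as_matrix()
    print("t",round(s["clock"],2),"pos",np.round(s["position"],4),"rpy",np.round(s["orientation"],2),"F",np.round(s["contact_force"],1),"w",round(s["gripper_width"],4),"j",np.round(s["joint_pos"],1))
    for w in ws: print(w,"->",np.round(R.T@(np.array(w)-s["position"])*1000,1))
E
python3 -c "
from h import *
plan((.39,.2,.26),(.534,-.174,.22))"
```

```text
t 2.1 pos [0.2275 0.5281 0.2313] rpy [-9.000e+01 -1.000e-02  6.669e+01] F [0.7 0.5 0.1] w 0.0853 j [58.7 17.9  2.6 74.7 -0.  82. ]
(0.39, 0.2, 0.26) -> [-237.1  -28.7 -279. ]
(0.534, -0.174, 0.22) -> [-523.6   11.3 -559.2]
```

Request:
arm_command --targets '[{"xyz": [-30, -4, -35], "spin": -0.026, "claw": 60}, {"xyz": [-59, -8, -70], "spin": -0.026, "claw": 60}, {"xyz": [-88, -12, -105], "spin": -0.026, "claw": 60}, {"xyz": [-117, -16, -139], "spin": -0.026, "claw": 60}, {"xyz": [-147, -20, -174], "spin": -0.026, "claw": 60}, {"xyz": [-177, -24, -209], "spin": -0.026, "claw": 60}, {"xyz": [-207, -28, -244], "spin": -0.026, "claw": 60}, {"xyz": [-237, -28, -279], "spin": -0.026, "claw": 60}]'

```text
clock: 2.77
position: [0.3757, 0.2288, 0.259]
orientation: [-90.1, -0.1, 68.2]
contact_force: [0.5, 1.1, -0.0]
gripper_width: 0.0603
```

```bash
python3 -c "
from h import *
plan((.534,-.174,.22),(.534,-.174,.101))"
```

```text
t 2.77 pos [0.3757 0.2288 0.259 ] rpy [-9.007e+01 -7.000e-02  6.821e+01] F [ 0.5  1.1 -0. ] w 0.0603 j [ 20.9   2.4 -12.5  75.    0.   42.7]
(0.534, -0.174, 0.22) -> [-315.3   38.9 -296.5]
(0.534, -0.174, 0.101) -> [-315.5  157.9 -296.3]
```

Request:
arm_command --targets '[{"xyz": [-29, 4, -27], "claw": 60}, {"xyz": [-58, 8, -54], "claw": 60}, {"xyz": [-88, 12, -82], "claw": 60}, {"xyz": [-117, 16, -109], "claw": 60}, {"xyz": [-147, 20, -136], "claw": 60}, {"xyz": [-176, 24, -163], "claw": 60}, {"xyz": [-206, 26, -191], "claw": 60}, {"xyz": [-235, 28, -218], "claw": 60}]'

```text
schema error: expected keys xyz, spin, claw
```

Request:
arm_command --targets '[{"xyz": [-29, 5, -27], "claw": 60}, {"xyz": [-58, 10, -54], "claw": 60}, {"xyz": [-58, 10, -54], "claw": 60}, {"xyz": [-58, 10, -54], "claw": 60}, {"xyz": [-58, 10, -54], "claw": 60}]'

```text
schema error: expected keys xyz, spin, claw
```

```bash
python3 -c "
from h import *
plan((.5338,-.1738,.22),(.5338,-.1738,.101))
p=viewer.read_camera('top');s=viewer.read_camera('scene')
cv2.imwrite('pics/g.png',np.vstack([crop(p,400,220,70,'x',4),]));cv2.imwrite('pics/g2.png',crop(s,375,280,70,'x',4))"
```

```text
t 2.77 pos [0.3757 0.2288 0.259 ] rpy [-9.007e+01 -7.000e-02  6.821e+01] F [ 0.5  1.1 -0. ] w 0.0603 j [ 20.9   2.4 -12.5  75.    0.   42.7]
(0.5338, -0.1738, 0.22) -> [-315.2   38.9 -296.2]
(0.5338, -0.1738, 0.101) -> [-315.3  157.9 -296.1]
```

Request:
arm_command --targets '[{"xyz": [-29, 4, -27], "spin": 0, "claw": 60}, {"xyz": [-58, 8, -54], "spin": 0, "claw": 60}, {"xyz": [-88, 12, -82], "spin": 0, "claw": 60}, {"xyz": [-117, 16, -109], "spin": 0, "claw": 60}, {"xyz": [-147, 20, -136], "spin": 0, "claw": 60}, {"xyz": [-176, 24, -163], "spin": 0, "claw": 60}, {"xyz": [-206, 26, -191], "spin": 0, "claw": 60}, {"xyz": [-235, 28, -218], "spin": 0, "claw": 60}]'

```text
clock: 3.53
position: [0.4906, -0.0701, 0.23]
orientation: [-90.0, -0.0, 68.2]
contact_force: [1.3, 0.6, 0.4]
gripper_width: 0.06
```

Request:
arm_command --targets '[{"xyz": [-29, 5, -27], "spin": 0, "claw": 60}, {"xyz": [-58, 10, -54], "spin": 0, "claw": 60}, {"xyz": [-58, 10, -54], "spin": 0, "claw": 60}, {"xyz": [-58, 10, -54], "spin": 0, "claw": 60}, {"xyz": [-58, 10, -54], "spin": 0, "claw": 60}, {"xyz": [-58, 10, -54], "spin": 0, "claw": 60}]'

```text
clock: 4.03
position: [0.5184, -0.1412, 0.2203]
orientation: [-90.0, -0.0, 68.3]
contact_force: [-0.2, 0.6, -0.3]
gripper_width: 0.0598
```

```bash
python3 -c "
from h import *
plan((.5338,-.1738,.22),(.5338,-.1738,.101))
p=viewer.read_camera('top');s=viewer.read_camera('scene')
cv2.imwrite('pics/g.png',np.hstack([crop(p,400,220,60,'x',3),crop(s,375,280,60,'x',3)]))"
```

```text
t 4.03 pos [ 0.5184 -0.1412  0.2203] rpy [-8.997e+01 -2.000e-02  6.826e+01] F [-0.2  0.6 -0.3] w 0.0598 j [-23.8  14.   -4.3  71.8   0.   -2.1]
(0.5338, -0.1738, 0.22) -> [-24.5   0.3 -26.4]
(0.5338, -0.1738, 0.101) -> [-24.6 119.3 -26.5]
```

View pics/g.png

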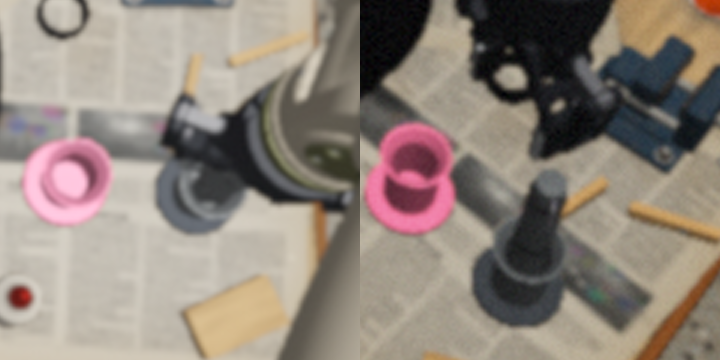

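Request:
arm_command --targets '[{"xyz": [-24, 0, -26], "spin": 0, "claw": 60}, {"xyz": [-24.5, 0, -26.5], "spin": 0, "claw": 60}, {"xyz": [-24.5, 0, -26.5], "spin": 0, "claw": 60}, {"xyz": [-24.5, 30, -26.5], "spin": 0, "claw": 60}, {"xyz": [-24.5, 60, -26.5], "spin": 0, "claw": 60}, {"xyz": [-24.5, 90, -26.5], "spin": 0, "claw": 60}, {"xyz": [-24.5, 119, -26.5], "spin": 0, "claw": 60}, {"xyz": [-24.5, 119, -26.5], "spin": 0, "claw": 60}]'

```text
clock: 4.8
position: [0.53, -0.172, 0.096]
orientation: [-89.4, -0.1, 68.3]
contact_force: [-1.4, 1.2, -0.3]
gripper_width: 0.0602
```

Request:
arm_command --targets '[{"xyz": [0, 0, 0], "spin": 0, "claw": 60}, {"xyz": [0, 0, 0], "spin": 0, "claw": 60}]'

```text
clock: 4.97
position: [0.5349, -0.1749, 0.1029]
orientation: [-90.1, -0.0, 68.2]
contact_force: [0.4, -0.7, 1.0]
gripper_width: 0.0599
```

```bash
python3 -c "
from h import *
plan((.5338,-.1738,.101))
p=viewer.read_camera('top');s=viewer.read_camera('scene')
cv2.imwrite('pics/g3.png',np.hstack([crop(p,400,220,60,'x',3),crop(s,375,280,60,'x',3)]))"
```

```text
t 4.97 pos [ 0.5349 -0.1749  0.1029] rpy [-90.1   -0.    68.23] F [ 0.4 -0.7  1. ] w 0.0599 j [-26.3  20.5 -12.3  57.1   0.   -4.5]
(0.5338, -0.1738, 0.101) -> [0.6 1.9 1.4]
```

View pics/g3.png

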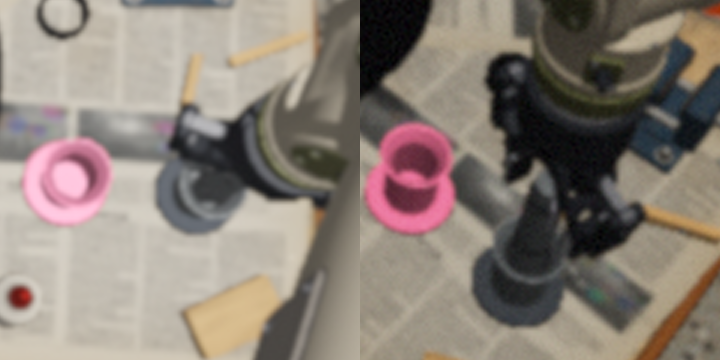

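Request:
arm_command --targets '[{"xyz": [0, 0, 0], "spin": 0, "claw": 45}, {"xyz": [0, 0, 0], "spin": 0, "claw": 36}, {"xyz": [0, 0, 0], "spin": 0, "claw": 30}, {"xyz": [0, 0, 0], "spin": 0, "claw": 20}, {"xyz": [0, 0, 0], "spin": 0, "claw": 20}, {"xyz": [0, 0, 0], "spin": 0, "claw": 20}, {"xyz": [0, 0, 0], "spin": 0, "claw": 20}, {"xyz": [0, 0, 0], "spin": 0, "claw": 20}]' --grip_force 45

```text
clock: 5.73
position: [0.5348, -0.1756, 0.1021]
orientation: [-90.1, 0.0, 68.2]
contact_force: [-0.5, 0.2, 4.9]
gripper_width: 0.026
```

```bash
python3 -c "
from h import *
plan((.5338,-.1738,.101))
p=viewer.read_camera('top');s=viewer.read_camera('scene')
cv2.imwrite('pics/g4.png',np.hstack([crop(p,400,220,60,'x',3),crop(s,375,280,60,'x',3)]))"
```

```text
t 5.73 pos [ 0.5348 -0.1756  0.1021] rpy [-9.010e+01  1.000e-02  6.817e+01] F [-0.5  0.2  4.9] w 0.026 j [-26.4  20.6 -12.3  57.   -0.   -4.5]
(0.5338, -0.1738, 0.101) -> [1.4 1.1 1.6]
```

View pics/g4.png

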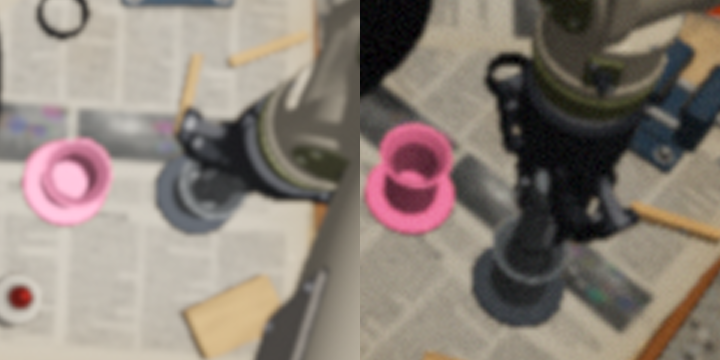

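Request:
arm_command --targets '[{"xyz": [0, -10, 0], "spin": 0, "claw": 20}, {"xyz": [0, -30, 0], "spin": 0, "claw": 20}, {"xyz": [0, -60, 0], "spin": 0, "claw": 20}, {"xyz": [0, -95, 0], "spin": 0, "claw": 20}, {"xyz": [0, -130, 0], "spin": 0, "claw": 20}, {"xyz": [0, -165, 0], "spin": 0, "claw": 20}, {"xyz": [0, -190, 0], "spin": 0, "claw": 20}, {"xyz": [0, -205, 0], "spin": 0, "claw": 20}]'

```text
clock: 6.5
position: [0.5348, -0.1754, 0.3103]
orientation: [-90.3, 0.0, 68.2]
contact_force: [0.7, 0.2, -0.6]
gripper_width: 0.0262
```

```bash
python3 -c "
from h import *
plan((.43,.1,.3),(.505,.4255,.30),(.505,.4255,.27))
p=viewer.read_camera('top');s=viewer.read_camera('scene')
cv2.imwrite('pics/g5.png',s['image'][:,:,::-1])
print(proj(s,(.5348,-.1756,.21)),finder.place_of('thermo_nose',s),finder.place_of('thermo_nose',p))"
```

```text
t 6.5 pos [ 0.5348 -0.1754  0.3103] rpy [-9.026e+01  1.000e-02  6.818e+01] F [ 0.7  0.2 -0.6] w 0.0262 j [-26.3  15.9  10.9  84.7   0.   -4.5]
(0.43, 0.1, 0.3) -> [216.8   9.4 199.7]
(0.505, 0.4255, 0.3) -> [546.8   9.1 251. ]
(0.505, 0.4255, 0.27) -> [546.8  39.1 251.1]
[384.46636981 266.23985141] [{'at': [0.5326, -0.1748, 0.2186], 'score': 0.95}] [{'at': [0.5338, -0.1725, 0.2156], 'score': 0.6}, {'at': [0.4406, 0.2623, 0.0967], 'score': 0.42}]
```

View pics/g5.png

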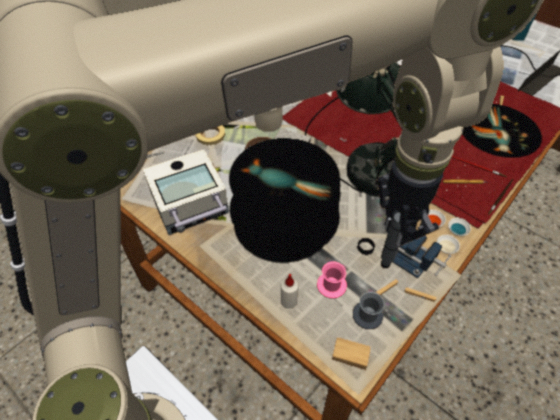

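Request:
arm_command --targets '[{"xyz": [9, 0, 8], "spin": 0, "claw": 20}, {"xyz": [26, 0, 24], "spin": 0, "claw": 20}, {"xyz": [51, 0, 47], "spin": 0, "claw": 20}, {"xyz": [77, 0, 71], "spin": 0, "claw": 20}, {"xyz": [103, 0, 95], "spin": 0, "claw": 20}, {"xyz": [129, 0, 119], "spin": 0, "claw": 20}, {"xyz": [155, 0, 143], "spin": 0, "claw": 20}, {"xyz": [181, 0, 167], "spin": 0, "claw": 20}]'

```text
clock: 7.37
position: [0.4439, 0.0568, 0.3043]
orientation: [-89.8, 0.0, 68.2]
contact_force: [1.4, 0.3, -1.3]
gripper_width: 0.0256
```

Request:
arm_command --targets '[{"xyz": [28, 0, 22], "spin": 0, "claw": 20}, {"xyz": [60, 0, 35], "spin": 0, "claw": 20}, {"xyz": [95, 0, 42], "spin": 0, "claw": 20}, {"xyz": [130, 0, 47], "spin": 0, "claw": 20}, {"xyz": [165, 0, 53], "spin": 0, "claw": 20}, {"xyz": [200, 0, 58], "spin": 0, "claw": 20}, {"xyz": [235, 0, 63], "spin": 0, "claw": 20}, {"xyz": [265, 0, 68], "spin": 0, "claw": 20}]'

```text
clock: 8.03
position: [0.4802, 0.3285, 0.304]
orientation: [-89.8, 0.1, 68.3]
contact_force: [0.4, -1.1, 0.5]
gripper_width: 0.0257
```

```bash
python3 -c "
from h import *
plan((.505,.4255,.30),(.505,.4255,.27))"
```

```text
t 8.03 pos [0.4802 0.3285 0.304 ] rpy [-89.85   0.13  68.26] F [ 0.4 -1.1  0.5] w 0.0257 j [26.5 18.6 13.6 85.2  0.  48.2]
(0.505, 0.4255, 0.3) -> [99.3  3.8 12.9]
(0.505, 0.4255, 0.27) -> [99.4 33.8 12.8]
```

Request:
arm_command --targets '[{"xyz": [28, 0, 3], "spin": 0, "claw": 20}, {"xyz": [52, 0, 7], "spin": 0, "claw": 20}, {"xyz": [72, 0, 10], "spin": 0, "claw": 20}, {"xyz": [86, 0, 12], "spin": 0, "claw": 20}, {"xyz": [95, 5, 13], "spin": 0, "claw": 20}, {"xyz": [99, 15, 13], "spin": 0, "claw": 20}, {"xyz": [99, 25, 13], "spin": 0, "claw": 20}, {"xyz": [99, 32, 13], "spin": 0, "claw": 20}]'

```text
clock: 8.7
position: [0.5055, 0.4222, 0.2713]
orientation: [-89.9, 0.2, 68.2]
contact_force: [-0.4, -1.1, -1.6]
gripper_width: 0.026
```

Request:
arm_command --targets '[{"xyz": [0, 0, 0], "spin": 0, "claw": 20}, {"xyz": [0, 0, 0], "spin": 0, "claw": 20}, {"xyz": [0, 0, 0], "spin": 0, "claw": 20}, {"xyz": [0, 0, 0], "spin": 0, "claw": 20}]'

```text
clock: 9.03
position: [0.5067, 0.4226, 0.2751]
orientation: [-90.0, -0.1, 68.2]
contact_force: [0.1, -0.3, 0.3]
gripper_width: 0.0266
```

```bash
python3 -c "
from h import *
plan((.505,.4255,.27))
p=viewer.read_camera('top');s=viewer.read_camera('scene')
for c in (s,p):
  for q in ('thermo_nose','thermo_mid','spot'): print(q,finder.place_of(q,c)[:2])
print(proj(s,(.505,.4255,.176)),proj(s,(.505,.4255,.111)))
cv2.imwrite('pics/g6.png',np.hstack([crop(p,160,220,60,'x',3),crop(s,185,150,60,'x',3)]))"
```

```text
t 9.03 pos [0.5067 0.4226 0.2751] rpy [-9.004e+01 -6.000e-02  6.815e+01] F [ 0.1 -0.3  0.3] w 0.0266 j [32.9 27.8 23.4 85.5  0.  54.7]
(0.505, 0.4255, 0.27) -> [2.  5.1 2.7]
thermo_nose [{'at': [0.4406, 0.2617, 0.0942], 'score': 0.67}, {'at': [0.5031, 0.4234, 0.1814], 'score': 0.53}]
thermo_mid [{'at': [0.4994, 0.4184, 0.2558], 'score': 0.84}, {'at': [0.5349, -0.1715, 0.0074], 'score': 0.61}]
spot [{'at': [0.5038, 0.4273, 0.1095], 'score': 0.7}]
thermo_nose []
thermo_mid []
spot [{'at': [0.5074, 0.4215, 0.111], 'score': 0.56}]
[172.67938417 146.77458161] [177.15972929 164.86703651]
```

View pics/g6.png

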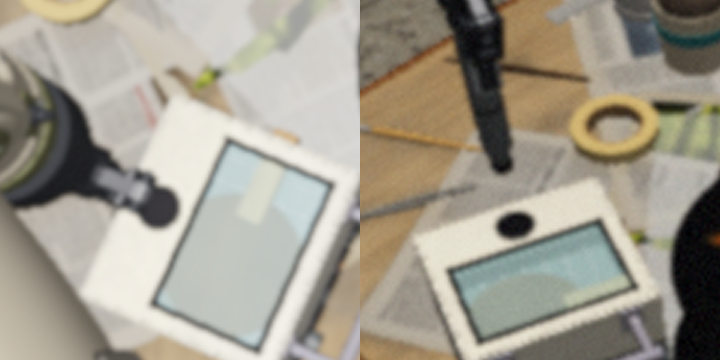

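Request:
arm_command --targets '[{"xyz": [1, 3, 1.5], "spin": 0, "claw": 20}, {"xyz": [1, 3, 1.5], "spin": 0, "claw": 20}, {"xyz": [1, 3, 1.5], "spin": 0, "claw": 20}, {"xyz": [1, 3, 1.5], "spin": 0, "claw": 20}, {"xyz": [1, 3, 1.5], "spin": 0, "claw": 20}, {"xyz": [1, 3, 1.5], "spin": 0, "claw": 20}, {"xyz": [1, 3, 1.5], "spin": 0, "claw": 20}, {"xyz": [1, 3, 1.5], "spin": 0, "claw": 20}]'

```text
clock: 10.1
position: [0.5055, 0.4244, 0.2712]
orientation: [-90.0, -0.0, 68.2]
contact_force: [-0.5, -0.3, 0.6]
gripper_width: 0.0258
```

Request:
arm_command --targets '[{"xyz": [0, 0, 0], "spin": 0, "claw": 20}, {"xyz": [0, 0, 0], "spin": 0, "claw": 20}, {"xyz": [0, 0, 0], "spin": 0, "claw": 20}, {"xyz": [0, 0, 0], "spin": 0, "claw": 20}, {"xyz": [0, 0, 0], "spin": 0, "claw": 20}, {"xyz": [0, 0, 0], "spin": 0, "claw": 20}, {"xyz": [0, 0, 0], "spin": 0, "claw": 20}, {"xyz": [0, 0, 0], "spin": 0, "claw": 20}]'

```text
clock: 10.77
position: [0.5055, 0.4244, 0.2712]
orientation: [-90.0, -0.0, 68.2]
contact_force: [0.0, -0.0, -0.4]
gripper_width: 0.026
```

```bash
python3 -c "
from h import *
plan((.505,.4255,.27))
s=viewer.read_camera('scene')
x,y,z=ctrl.get_state()['position']
im=crop(s,180,145,35,'x',8)
for dz in (-.094,-.066,-.04,-.02,0.0):
  q=(proj(s,(x,y,z+dz))-np.array((180,145))+35)*8;cv2.circle(im,(int(q[0]),int(q[1])),3,(0,0,255),-1)
q=(proj(s,(.505,.4255,.111))-np.array((180,145))+35)*8;cv2.circle(im,(int(q[0]),int(q[1])),3,(0,255,0),-1)
cv2.imwrite('pics/g7.png',im)"
```

```text
t 10.77 pos [0.5055 0.4244 0.2712] rpy [-9.000e+01 -1.000e-02  6.818e+01] F [ 0.  -0.  -0.4] w 0.026 j [33.1 27.9 23.  85.1  0.  54.9]
(0.505, 0.4255, 0.27) -> [0.8 1.2 0.9]
```

View pics/g7.png

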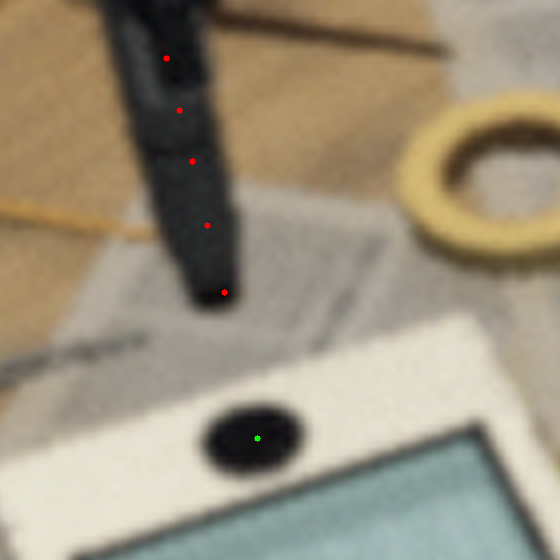

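Request:
arm_command --targets '[{"xyz": [0, 0, 0], "spin": 0, "claw": 20}, {"xyz": [0, 0, 0], "spin": 0, "claw": 20}, {"xyz": [0, 0, 0], "spin": 0, "claw": 20}, {"xyz": [0, 0, 0], "spin": 0, "claw": 20}, {"xyz": [0, 0, 0], "spin": 0, "claw": 20}, {"xyz": [0, -10, 0], "spin": 0, "claw": 20}, {"xyz": [0, -25, 0], "spin": 0, "claw": 20}, {"xyz": [0, -38, 0], "spin": 0, "claw": 20}]'

```text
clock: 11.48
position: [0.5053, 0.4243, 0.3095]
orientation: [-90.0, 0.0, 68.2]
contact_force: [-0.1, 0.0, -0.9]
gripper_width: 0.0258
```

Request:
arm_command --targets '[{"xyz": [-20, 0, -3], "spin": 0, "claw": 20}, {"xyz": [-50, 0, -8], "spin": 0, "claw": 20}, {"xyz": [-84, 0, -13], "spin": 0, "claw": 20}, {"xyz": [-120, 0, -18], "spin": 0, "claw": 20}, {"xyz": [-156, 0, -24], "spin": 0, "claw": 20}, {"xyz": [-192, 0, -30], "spin": 0, "claw": 20}, {"xyz": [-228, 0, -35], "spin": 0, "claw": 20}, {"xyz": [-264, 0, -41], "spin": 0, "claw": 20}]'

```text
clock: 12.15
position: [0.4446, 0.1627, 0.3094]
orientation: [-90.0, -0.0, 68.2]
contact_force: [0.0, -0.1, -1.1]
gripper_width: 0.0257
```

Request:
arm_command --targets '[{"xyz": [-34, 0, -7], "spin": 0, "claw": 20}, {"xyz": [-65, 0, -18], "spin": 0, "claw": 20}, {"xyz": [-93, 0, -38], "spin": 0, "claw": 20}, {"xyz": [-120, 0, -61], "spin": 0, "claw": 20}, {"xyz": [-146, 0, -85], "spin": 0, "claw": 20}, {"xyz": [-172, 0, -109], "spin": 0, "claw": 20}, {"xyz": [-198, 0, -133], "spin": 0, "claw": 20}, {"xyz": [-224, 0, -157], "spin": 0, "claw": 20}]'

```text
clock: 12.82
position: [0.5082, -0.104, 0.3095]
orientation: [-90.1, -0.0, 68.2]
contact_force: [-0.0, 0.8, -1.4]
gripper_width: 0.026
```

```bash
python3 -c "
from h import *
plan((.5348,-.1756,.3),(.5348,-.1756,.102))"
```

```text
t 12.82 pos [ 0.5082 -0.104   0.3095] rpy [-9.005e+01 -1.000e-02  6.817e+01] F [-0.   0.8 -1.4] w 0.026 j [-20.4  11.    4.4  83.3   0.    1.4]
(0.5348, -0.1756, 0.3) -> [-56.6   9.5 -51.3]
(0.5348, -0.1756, 0.102) -> [-56.6 207.5 -51.1]
```

Request:
arm_command --targets '[{"xyz": [-24, 0, -21], "spin": 0, "claw": 20}, {"xyz": [-42, 0, -38], "spin": 0, "claw": 20}, {"xyz": [-53, 0, -47], "spin": 0, "claw": 20}, {"xyz": [-56.5, 0, -51], "spin": 0, "claw": 20}, {"xyz": [-56.5, 20, -51], "spin": 0, "claw": 20}, {"xyz": [-56.5, 45, -51], "spin": 0, "claw": 20}, {"xyz": [-56.5, 75, -51], "spin": 0, "claw": 20}, {"xyz": [-56.5, 90, -51], "spin": 0, "claw": 20}]'

```text
clock: 13.48
position: [0.5328, -0.1716, 0.2163]
orientation: [-89.8, -0.0, 68.3]
contact_force: [0.1, 0.4, -1.2]
gripper_width: 0.026
```

Request:
arm_command --targets '[{"xyz": [0, 0, 0], "spin": 0, "claw": 20}, {"xyz": [0, 0, 0], "spin": 0, "claw": 20}, {"xyz": [0, 0, 0], "spin": 0, "claw": 20}]'

```text
clock: 13.73
position: [0.5348, -0.1731, 0.2208]
orientation: [-90.1, -0.0, 68.2]
contact_force: [0.2, -0.3, -0.9]
gripper_width: 0.0258
```

```bash
python3 -c "
from h import *
plan((.5348,-.1756,.18),(.5348,-.1756,.102))
s=viewer.read_camera('scene');p=viewer.read_camera('top')
x,y,z=ctrl.get_state()['position']
def mk(c,u,v,n):
  im=crop(c,u,v,35,'x',6)
  for P,col in [((x,y,z-.094),(0,0,255)),((x,y,z-.03),(0,0,255)),((.534,-.175,.064),(0,255,0)),((.534,-.175,.008),(0,255,0))]:
    q=(proj(c,P)-np.array((u,v))+35)*6;cv2.circle(im,(int(q[0]),int(q[1])),3,col,-1)
  return im
cv2.imwrite('pics/g8.png',np.hstack([mk(s,372,295,1),mk(p,405,222,2)]))
for c in (s,p):
  for q in('thermo_nose','holder_floor'): print(q,[(round(d['score'],2),d['at']) for d in finder.place_of(q,c)])
"
```

```text
t 13.73 pos [ 0.5348 -0.1731  0.2208] rpy [-9.011e+01 -1.000e-02  6.824e+01] F [ 0.2 -0.3 -0.9] w 0.0258 j [-26.1  16.6  -0.7  72.6   0.   -4.4]
(0.5348, -0.1756, 0.18) -> [-2.3 40.8 -0.8]
(0.5348, -0.1756, 0.102) -> [ -2.3 118.8  -0.6]
thermo_nose [(0.86, [0.5298, -0.1708, 0.1246]), (0.28, [0.4379, -0.0154, -0.0021]), (0.16, [0.5314, -0.1735, 0.1287])]
holder_floor [(0.69, [0.5336, -0.1723, 0.0074]), (0.61, [0.5405, -0.0682, 0.0072])]
thermo_nose [(0.46, [0.5305, -0.1718, 0.1281])]
holder_floor [(0.93, [0.5342, -0.1763, 0.0084]), (0.78, [0.5408, -0.063, 0.0042])]
```

View pics/g8.png

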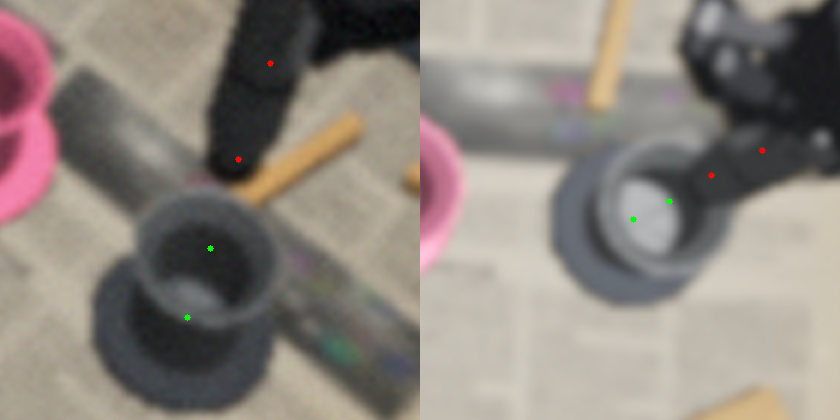

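Request:
arm_command --targets '[{"xyz": [-2, 8, -0.8], "spin": 0, "claw": 20}, {"xyz": [-2.3, 22, -0.8], "spin": 0, "claw": 20}, {"xyz": [-2.3, 36, -0.8], "spin": 0, "claw": 20}, {"xyz": [-2.3, 50, -0.8], "spin": 0, "claw": 20}, {"xyz": [-2.3, 62, -0.8], "spin": 0, "claw": 20}, {"xyz": [-2.3, 74, -0.8], "spin": 0, "claw": 20}, {"xyz": [-2.3, 84, -0.8], "spin": 0, "claw": 20}, {"xyz": [-2.3, 90, -0.8], "spin": 0, "claw": 20}]'

```text
clock: 14.7
position: [0.5335, -0.1759, 0.1274]
orientation: [-89.9, -0.0, 68.2]
contact_force: [-0.5, -0.1, -1.5]
gripper_width: 0.0258
```

Request:
arm_command --targets '[{"xyz": [0, 6, 0], "spin": 0, "claw": 20}, {"xyz": [0, 12, 0], "spin": 0, "claw": 20}, {"xyz": [0, 18, 0], "spin": 0, "claw": 20}, {"xyz": [0, 23, 0], "spin": 0, "claw": 20}, {"xyz": [0, 25, 0], "spin": 0, "claw": 20}, {"xyz": [0, 25, 0], "spin": 0, "claw": 20}]'

```text
clock: 15.2
position: [0.5339, -0.1759, 0.1036]
orientation: [-90.0, -0.0, 68.2]
contact_force: [-0.6, 0.3, -0.9]
gripper_width: 0.0258
```

```bash
python3 -c "
from h import *
plan((.5348,-.1756,.102))
s=viewer.read_camera('scene');p=viewer.read_camera('top')
cv2.imwrite('pics/g9.png',np.hstack([crop(s,372,295,35,'x',5),crop(p,405,222,35,'x',5)]))
"
```

```text
t 15.2 pos [ 0.5339 -0.1759  0.1036] rpy [-8.996e+01 -1.000e-02  6.818e+01] F [-0.6  0.3 -0.9] w 0.0258 j [-26.4  20.6 -12.1  57.4   0.   -4.6]
(0.5348, -0.1756, 0.102) -> [ 0.6  1.6 -0.7]
```

View pics/g9.png

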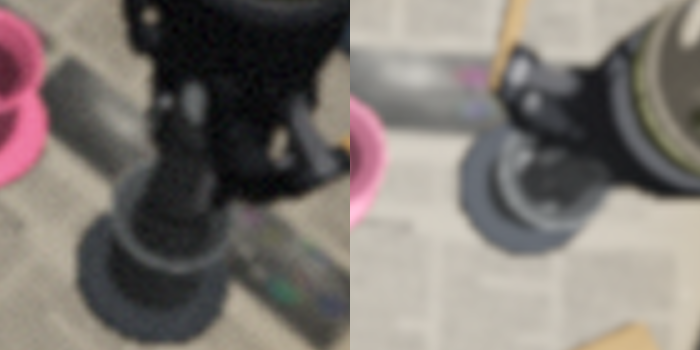

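Request:
arm_command --targets '[{"xyz": [0.5, 1, -0.5], "spin": 0, "claw": 20}, {"xyz": [0.5, 2, -0.5], "spin": 0, "claw": 20}, {"xyz": [0.5, 2, -0.5], "spin": 0, "claw": 20}, {"xyz": [0.5, 2, -0.5], "spin": 0, "claw": 20}]'

```text
clock: 15.63
position: [0.5349, -0.1758, 0.1022]
orientation: [-90.0, -0.0, 68.2]
contact_force: [-0.1, 0.1, -1.5]
gripper_width: 0.0259
```

Request:
arm_command --targets '[{"xyz": [0, 1, 0], "spin": 0, "claw": 20}, {"xyz": [0, 2, 0], "spin": 0, "claw": 20}, {"xyz": [0, 2, 0], "spin": 0, "claw": 20}, {"xyz": [0, 2, 0], "spin": 0, "claw": 20}]'

```text
clock: 15.97
position: [0.5355, -0.1761, 0.1021]
orientation: [-90.1, 0.0, 68.2]
contact_force: [-1.4, 0.3, 10.1]
gripper_width: 0.0262
```

Request:
arm_command --targets '[{"xyz": [0, -1, 0], "spin": 0, "claw": 22}, {"xyz": [0, -1, 0], "spin": 0, "claw": 30}, {"xyz": [0, -1, 0], "spin": 0, "claw": 40}, {"xyz": [0, -1, 0], "spin": 0, "claw": 55}, {"xyz": [0, -1, 0], "spin": 0, "claw": 62}, {"xyz": [0, -1, 0], "spin": 0, "claw": 62}, {"xyz": [0, -1, 0], "spin": 0, "claw": 62}, {"xyz": [0, -1, 0], "spin": 0, "claw": 62}]'

```text
clock: 16.63
position: [0.5348, -0.1758, 0.101]
orientation: [-90.0, -0.0, 68.2]
contact_force: [0.3, 0.8, 0.5]
gripper_width: 0.062
```

```bash
python3 -c "
from h import *
plan((.5348,-.1756,.22))
s=viewer.read_camera('scene');p=viewer.read_camera('top')
cv2.imwrite('pics/g10.png',np.hstack([crop(s,372,295,35,'x',5),crop(p,405,222,35,'x',5)]))
"
```

```text
t 16.63 pos [ 0.5348 -0.1758  0.101 ] rpy [-8.999e+01 -1.000e-02  6.818e+01] F [0.3 0.8 0.5] w 0.062 j [-26.4  20.7 -12.3  57.    0.   -4.5]
(0.5348, -0.1756, 0.22) -> [ 2.00e-01 -1.19e+02  1.00e-01]
```

View pics/g10.png

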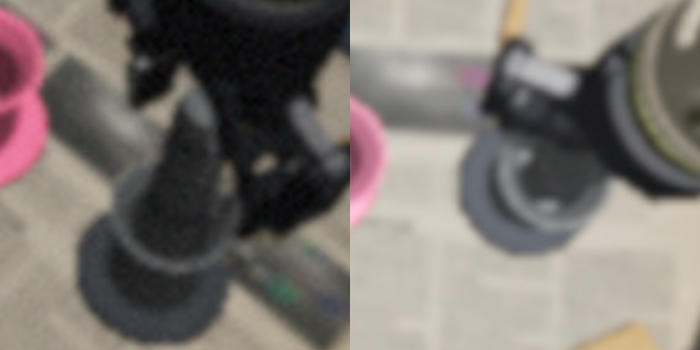

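Request:
arm_command --targets '[{"xyz": [0, -8, 0], "spin": 0, "claw": 62}, {"xyz": [0, -25, 0], "spin": 0, "claw": 62}, {"xyz": [0, -50, 0], "spin": 0, "claw": 62}, {"xyz": [0, -80, 0], "spin": 0, "claw": 62}, {"xyz": [0, -110, 0], "spin": 0, "claw": 62}, {"xyz": [0, -140, 0], "spin": 0, "claw": 62}, {"xyz": [0, -160, 0], "spin": 0, "claw": 62}, {"xyz": [0, -170, 0], "spin": 0, "claw": 62}]'

```text
clock: 17.4
position: [0.5359, -0.1763, 0.2753]
orientation: [-90.3, 0.0, 68.2]
contact_force: [-0.6, -0.2, 0.1]
gripper_width: 0.0623
```

Request:
arm_command --targets '[{"xyz": [18, 0, 16], "spin": 0, "claw": 62}, {"xyz": [45, 0, 41], "spin": 0, "claw": 62}, {"xyz": [73, 0, 67], "spin": 0, "claw": 62}, {"xyz": [101, 0, 93], "spin": 0, "claw": 62}, {"xyz": [129, 0, 119], "spin": 0, "claw": 62}, {"xyz": [157, 0, 145], "spin": 0, "claw": 62}, {"xyz": [180, 0, 167], "spin": 0, "claw": 50}, {"xyz": [195, 0, 182], "spin": 0, "claw": 40}]'

```text
clock: 18.07
position: [0.4364, 0.0752, 0.2709]
orientation: [-89.9, -0.0, 68.3]
contact_force: [-0.8, -0.3, -0.4]
gripper_width: 0.0405
```

```bash
python3 -c "
from h import *
plan((.4385,.2615,.2),(.4385,.2615,.076))
s=viewer.read_camera('scene');p=viewer.read_camera('top')
def mk(c,u,v):
  im=crop(c,u,v,35,'x',5)
  for P,col in [((.534,-.175,.158),(0,0,255)),((.534,-.175,.064),(0,255,0)),((.534,-.175,.008),(0,255,0))]:
    q=(proj(c,P)-np.array((u,v))+35)*5;cv2.circle(im,(int(q[0]),int(q[1])),2,col,-1)
  return im
cv2.imwrite('pics/g11.png',np.hstack([mk(s,372,295),mk(p,412,220)]))
for c in (s,p):
  for q in('thermo_nose','holder_floor','thermo_mid'): print(q,[(round(d['score'],2),d['at']) for d in finder.place_of(q,c)])
"
```

```text
t 18.07 pos [0.4364 0.0752 0.2709] rpy [-8.993e+01 -2.000e-02  6.828e+01] F [-0.8 -0.3 -0.4] w 0.0405 j [ -0.7   2.7 -10.5  76.8   0.   21.1]
(0.4385, 0.2615, 0.2) -> [173.8  71.   66.9]
(0.4385, 0.2615, 0.076) -> [173.8 195.   66.7]
thermo_nose [(0.89, [0.528, -0.1748, 0.0109]), (0.66, [0.4289, -0.2016, -0.0017]), (0.55, [0.5289, -0.1795, 0.0813])]
holder_floor [(0.83, [0.5349, -0.1744, 0.0059]), (0.65, [0.5407, -0.0637, 0.0056])]
thermo_mid [(0.63, [0.5307, -0.1792, 0.0825])]
thermo_nose [(0.69, [0.5323, -0.1733, 0.0113]), (0.44, [0.4858, 0.3782, 0.0022])]
holder_floor [(0.81, [0.5333, -0.1756, 0.0094])]
thermo_mid [(0.72, [0.5334, -0.1768, 0.082]), (0.54, [0.5317, -0.1747, 0.0087])]
```

View pics/g11.png

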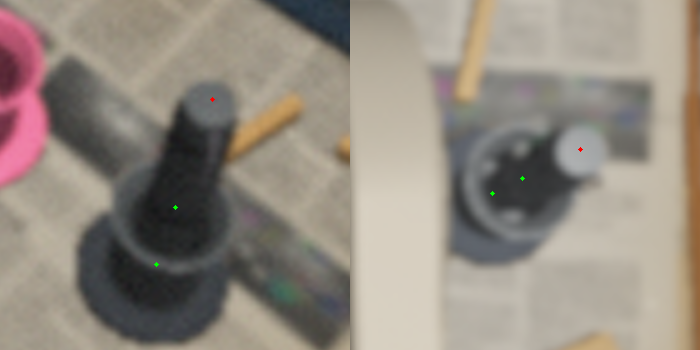

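Request:
arm_command --targets '[{"xyz": [28, 10, 11], "spin": 0, "claw": 40}, {"xyz": [60, 20, 23], "spin": 0, "claw": 40}, {"xyz": [92, 30, 35], "spin": 0, "claw": 40}, {"xyz": [124, 45, 48], "spin": 0, "claw": 40}, {"xyz": [150, 55, 58], "spin": 0, "claw": 40}, {"xyz": [168, 65, 65], "spin": 0, "claw": 40}, {"xyz": [174, 71, 67], "spin": 0, "claw": 40}, {"xyz": [174, 71, 67], "spin": 0, "claw": 40}]'

```text
clock: 19.13
position: [0.4405, 0.2595, 0.1983]
orientation: [-89.9, 0.1, 68.2]
contact_force: [-0.1, -0.9, -0.1]
gripper_width: 0.0401
```

Request:
arm_command --targets '[{"xyz": [0, 0, 0], "spin": 0, "claw": 40}, {"xyz": [0, 0, 0], "spin": 0, "claw": 40}, {"xyz": [0, 0, 0], "spin": 0, "claw": 40}]'

```text
clock: 19.38
position: [0.4415, 0.2582, 0.2009]
orientation: [-90.1, -0.0, 68.1]
contact_force: [0.1, 0.6, 0.7]
gripper_width: 0.0398
```

```bash
python3 -c "
from h import *
plan((.4385,.2615,.2),(.4385,.2615,.076))
s=viewer.read_camera('scene');p=viewer.read_camera('top')
cv2.imwrite('pics/g12.png',np.hstack([crop(s,200,200,50,'x',4),crop(p,210,240,50,'x',4)]))
for c in (s,p):
  print([(round(d['score'],2),d['at']) for d in finder.place_of('bar',c)])
"
```

```text
t 19.38 pos [0.4415 0.2582 0.2009] rpy [-9.005e+01 -4.000e-02  6.807e+01] F [0.1 0.6 0.7] w 0.0398 j [ 21.3  11.5 -10.2  68.3  -0.   43.3]
(0.4385, 0.2615, 0.2) -> [1.9 0.9 4. ]
(0.4385, 0.2615, 0.076) -> [  1.8 124.9   4.1]
[(0.66, [0.4402, 0.2639, 0.095]), (0.44, [0.5332, -0.1756, 0.0086])]
[]
```

View pics/g12.png

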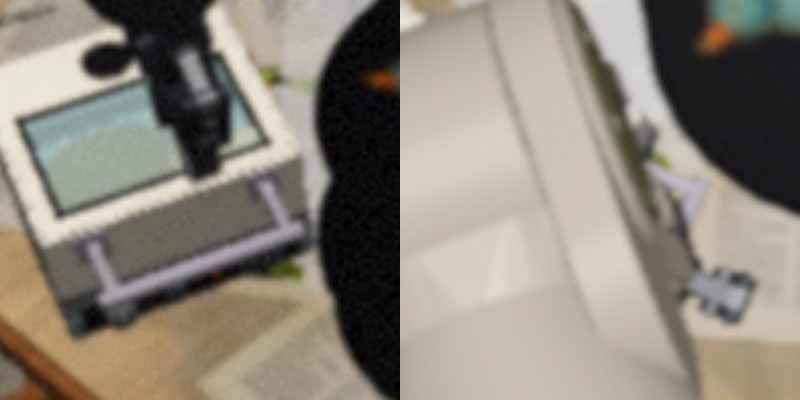

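Request:
arm_command --targets '[{"xyz": [2, 0, 4], "spin": 0, "claw": 40}, {"xyz": [2, 12, 4], "spin": 0, "claw": 40}, {"xyz": [2, 30, 4], "spin": 0, "claw": 40}, {"xyz": [2, 50, 4], "spin": 0, "claw": 40}, {"xyz": [2, 68, 4], "spin": 0, "claw": 40}, {"xyz": [2, 80, 4], "spin": 0, "claw": 40}, {"xyz": [2, 85, 4], "spin": 0, "claw": 40}, {"xyz": [2, 85, 4], "spin": 0, "claw": 40}]'

```text
clock: 20.25
position: [0.4368, 0.2624, 0.1141]
orientation: [-89.9, 0.1, 68.2]
contact_force: [0.2, -0.3, 0.1]
gripper_width: 0.0398
```

```bash
python3 -c "
from h import *
plan((.439,.262,.2),(.439,.262,.076))
s=viewer.read_camera('scene');p=viewer.read_camera('top')
cv2.imwrite('pics/g13.png',crop(s,200,205,35,'x',8))
"
```

```text
t 20.25 pos [0.4368 0.2624 0.1141] rpy [-89.9    0.09  68.19] F [ 0.2 -0.3  0.1] w 0.0398 j [ 22.   14.8 -18.7  56.6   0.   43.8]
(0.439, 0.262, 0.2) -> [  0.3 -85.9  -2. ]
(0.439, 0.262, 0.076) -> [ 0.5 38.1 -2.3]
```

View pics/g13.png

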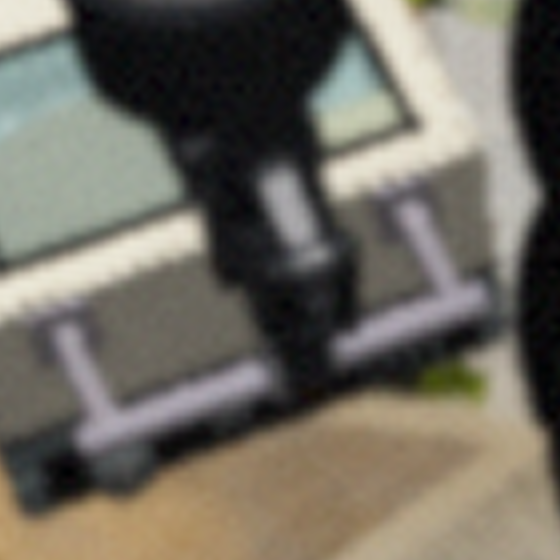

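Request:
arm_command --targets '[{"xyz": [0.5, 12, 0], "spin": 0, "claw": 40}, {"xyz": [0.5, 24, 0], "spin": 0, "claw": 40}, {"xyz": [0.5, 34, 0], "spin": 0, "claw": 40}, {"xyz": [0.5, 38, 0], "spin": 0, "claw": 40}, {"xyz": [0.5, 38, 0], "spin": 0, "claw": 40}, {"xyz": [0.5, 38, 0], "spin": 0, "claw": 40}]'

```text
clock: 20.85
position: [0.4382, 0.2632, 0.0775]
orientation: [-90.0, -0.0, 68.2]
contact_force: [-0.4, 0.7, -0.2]
gripper_width: 0.0401
```

Request:
arm_command --targets '[{"xyz": [0, 0, 0], "spin": 0, "claw": 30}, {"xyz": [0, 0, 0], "spin": 0, "claw": 20}, {"xyz": [0, 0, 0], "spin": 0, "claw": 14}, {"xyz": [0, 0, 0], "spin": 0, "claw": 5}, {"xyz": [0, 0, 0], "spin": 0, "claw": 5}, {"xyz": [0, 0, 0], "spin": 0, "claw": 5}, {"xyz": [0, 0, 0], "spin": 0, "claw": 5}]' --grip_force 30

```text
clock: 21.43
position: [0.4383, 0.2628, 0.0777]
orientation: [-90.0, 0.0, 68.2]
contact_force: [-0.8, -2.3, 5.5]
gripper_width: 0.0108
```

```bash
python3 -c "
from h import *
plan((.439,.262,.076))
s=viewer.read_camera('scene')
cv2.imwrite('pics/g14.png',crop(s,200,205,35,'x',8))
"
```

```text
t 21.43 pos [0.4383 0.2628 0.0777] rpy [-9.005e+01  1.000e-02  6.816e+01] F [-0.8 -2.3  5.5] w 0.0108 j [ 22.   16.7 -21.7  51.5  -0.   43.8]
(0.439, 0.262, 0.076) -> [-0.5  1.7 -1. ]
```

View pics/g14.png

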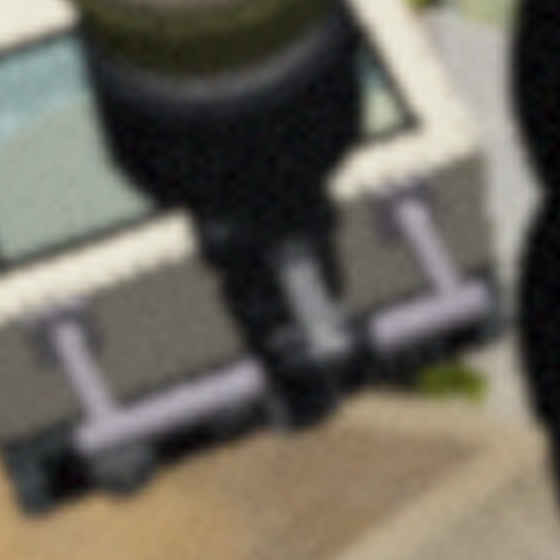

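```bash
python3 -c "
import numpy as np
f=lambda t:np.array([-205*np.cos(t)+45*np.sin(t)+205,-(205*np.sin(t)+45*np.cos(t)-45)])
for L in ([.02,.06,.11,.16,.21,.26,.31,.36],[.41,.46,.51,.56,.61,.66,.71,.76],[.81,.86,.91,.96,1.01,1.05,1.08,1.10],[1.115,1.13,1.14,1.15]):
  print([list(np.round(f(t)-b,1)) for b in [f(L[0]-.05) if L[0]>.1 and L[0]<1.1 else (f(0) if L[0]<.1 else f(1.10))] for t in L])
"
```

```text
[[np.float64(0.9), np.float64(-4.1)], [np.float64(3.1), np.float64(-12.2)], [np.float64(6.2), np.float64(-22.2)], [np.float64(9.8), np.float64(-32.1)], [np.float64(13.9), np.float64(-41.7)], [np.float64(18.5), np.float64(-51.2)], [np.float64(23.5), np.float64(-60.4)], [np.float64(29.0), np.float64(-69.3)]]
[[np.float64(5.9), np.float64(-8.7)], [np.float64(12.3), np.float64(-17.0)], [np.float64(19.1), np.float64(-25.0)], [np.float64(26.2), np.float64(-32.7)], [np.float64(33.8), np.float64(-40.0)], [np.float64(41.6), np.float64(-46.9)], [np.float64(49.9), np.float64(-53.4)], [np.float64(58.4), np.float64(-59.5)]]
[[np.float64(8.8), np.float64(-5.7)], [np.float64(17.9), np.float64(-10.9)], [np.float64(27.3), np.float64(-15.6)], [np.float64(36.9), np.float64(-19.9)], [np.float64(46.7), np.float64(-23.7)], [np.float64(54.6), np.float64(-26.4)], [np.float64(60.7), np.float64(-28.2)], [np.float64(64.7), np.float64(-29.3)]]
[[np.float64(3.1), np.float64(-0.8)], [np.float64(6.1), np.float64(-1.5)], [np.float64(8.2), np.float64(-2.0)], [np.float64(10.2), np.float64(-2.4)]]
```

Request:
arm_command --targets '[{"xyz": [1, -4, 0], "spin": 0, "claw": 5}, {"xyz": [3, -12, 0], "spin": 0, "claw": 5}, {"xyz": [6, -22, 0], "spin": 0, "claw": 5}, {"xyz": [10, -32, 0], "spin": 0, "claw": 5}, {"xyz": [14, -42, 0], "spin": 0, "claw": 5}, {"xyz": [18.5, -51, 0], "spin": 0, "claw": 5}, {"xyz": [23.5, -60.5, 0], "spin": 0, "claw": 5}, {"xyz": [29, -69.5, 0], "spin": 0, "claw": 5}]'

```text
clock: 22.15
position: [0.449, 0.2886, 0.1474]
orientation: [-90.1, 0.2, 68.1]
contact_force: [2.7, -7.1, -0.5]
gripper_width: 0.0108
```

```bash
python3 -c "
from h import *
plan()
s=viewer.read_camera('scene')
cv2.imwrite('pics/g15.png',crop(s,200,190,60,'x',5))
"
```

```text
t 22.15 pos [0.449  0.2886 0.1474] rpy [-90.09   0.19  68.12] F [ 2.7 -7.1 -0.5] w 0.0108 j [ 24.2  15.8 -12.3  61.9  -0.2  46.1]
```

View pics/g15.png

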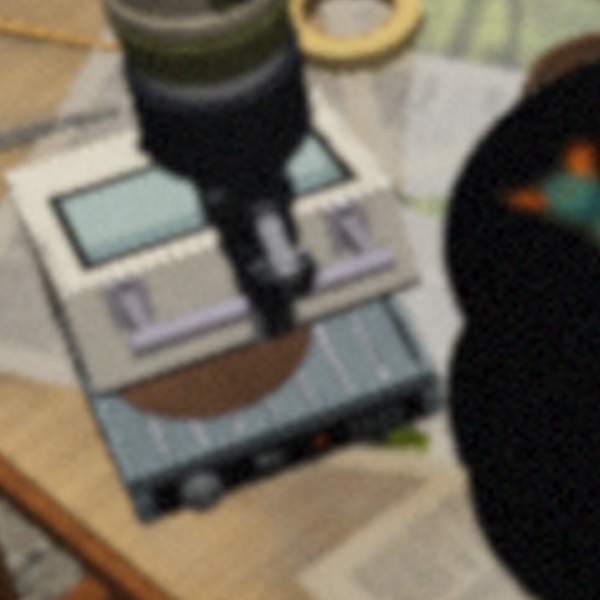

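Request:
arm_command --targets '[{"xyz": [6, -8.5, 0], "spin": 0, "claw": 5}, {"xyz": [12, -17, 0], "spin": 0, "claw": 5}, {"xyz": [19, -25, 0], "spin": 0, "claw": 5}, {"xyz": [26, -32.5, 0], "spin": 0, "claw": 5}, {"xyz": [33.5, -40, 0], "spin": 0, "claw": 5}, {"xyz": [41.5, -47, 0], "spin": 0, "claw": 5}, {"xyz": [50, -53.5, 0], "spin": 0, "claw": 5}, {"xyz": [58.5, -59.5, 0], "spin": 0, "claw": 5}]'

```text
clock: 22.87
position: [0.4713, 0.3419, 0.209]
orientation: [-90.3, 0.2, 68.1]
contact_force: [-0.0, -11.9, 12.7]
gripper_width: 0.0106
```

Request:
arm_command --targets '[{"xyz": [9, -5.5, 0], "spin": 0, "claw": 5}, {"xyz": [18, -11, 0], "spin": 0, "claw": 5}, {"xyz": [27.5, -15.5, 0], "spin": 0, "claw": 5}, {"xyz": [37, -20, 0], "spin": 0, "claw": 5}, {"xyz": [46.5, -23.5, 0], "spin": 0, "claw": 5}, {"xyz": [54.5, -26.5, 0], "spin": 0, "claw": 5}, {"xyz": [60.5, -28, 0], "spin": 0, "claw": 5}, {"xyz": [64.5, -29.5, 0], "spin": 0, "claw": 5}]'

```text
clock: 23.53
position: [0.4972, 0.4042, 0.238]
orientation: [-90.3, -0.1, 68.1]
contact_force: [7.0, -5.6, 1.3]
gripper_width: 0.0108
```

```bash
python3 -c "
from h import *
plan((.499,.409,.237))
s=viewer.read_camera('scene')
cv2.imwrite('pics/g16.png',crop(s,200,170,60,'x',5))
print(finder.place_of('bar',s))
"
```

```text
t 23.53 pos [0.4972 0.4042 0.238 ] rpy [-90.33  -0.13  68.1 ] F [ 7.  -5.6  1.3] w 0.0108 j [32.  25.2 14.2 78.7 -0.2 53.9]
(0.499, 0.409, 0.237) -> [5.1 1.  0.2]
[{'at': [0.4996, 0.4028, 0.2526], 'score': 0.63}]
```

View pics/g16.png

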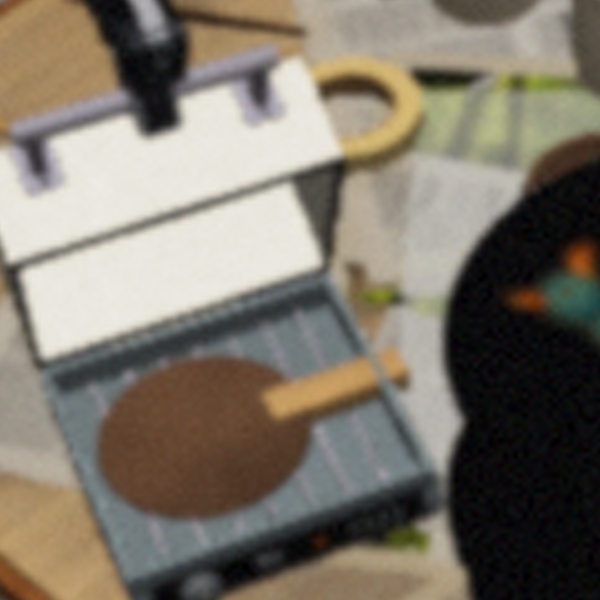

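Request:
arm_command --targets '[{"xyz": [3, -0.5, 0], "spin": 0, "claw": 5}, {"xyz": [6, -1.5, 0], "spin": 0, "claw": 5}, {"xyz": [8, -2, 0], "spin": 0, "claw": 5}, {"xyz": [10, -2.5, 0], "spin": 0, "claw": 5}, {"xyz": [10, -2.5, 0], "spin": 0, "claw": 5}, {"xyz": [10, -2.5, 0], "spin": 0, "claw": 5}, {"xyz": [10, -2.5, 0], "spin": 0, "claw": 5}, {"xyz": [10, -2.5, 0], "spin": 0, "claw": 5}]'

```text
clock: 24.3
position: [0.5009, 0.413, 0.2401]
orientation: [-90.3, -0.1, 68.1]
contact_force: [7.6, -4.1, 3.4]
gripper_width: 0.0107
```

```bash
python3 -c "
from h import *
plan((.499,.409,.237))
s=viewer.read_camera('scene')
im=crop(s,200,170,60,'x',5)
d=np.array([.371,.928,0]);l=np.array([.928,-.371,0]);h=np.array([.515,.4505,.05])
# model: hood corners & bar ends at several angles
for t,col in((1.05,(255,0,0)),(1.15,(0,255,0)),(1.25,(0,0,255))):
  c,sn=np.cos(t),np.sin(t)
  for x,z,w in((-.205,.045,.052),(-.205,.045,-.052),(-.160,.06,.085),(-.160,.06,-.085),(-.16,0,.085),(-.16,0,-.085)):
    P=h+d*(x*c+z*sn)+l*w+np.array([0,0,-x*sn+z*c])
    q=(proj(s,P)-np.array((200,170))+60)*5;cv2.circle(im,(int(q[0]),int(q[1])),2,col,-1)
cv2.imwrite('pics/g17.png',im)
print(finder.place_of('bar',s))
"
```

```text
t 24.3 pos [0.5009 0.413  0.2401] rpy [-90.31  -0.13  68.09] F [ 7.6 -4.1  3.4] w 0.0107 j [32.5 26.2 16.1 79.6 -0.2 54.4]
(0.499, 0.409, 0.237) -> [-4.5  3.1  0.3]
[{'at': [0.5038, 0.4119, 0.253], 'score': 0.96}]
```

View pics/g17.png

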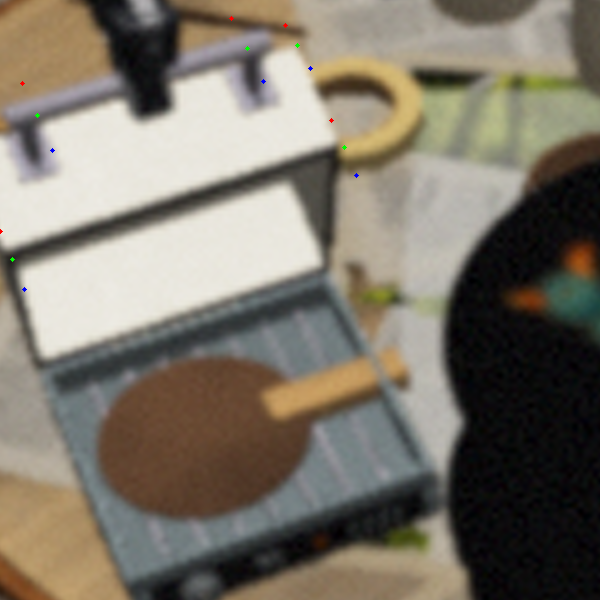

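Request:
arm_command --targets '[{"xyz": [-1, 0, 0], "spin": 0, "claw": 5}, {"xyz": [-1, 0, 0], "spin": 0, "claw": 5}, {"xyz": [-1, 0, 0], "spin": 0, "claw": 5}, {"xyz": [-1, 0, 0], "spin": 0, "claw": 5}, {"xyz": [-1, 0, 0], "spin": 0, "claw": 5}, {"xyz": [-1, 0, 0], "spin": 0, "claw": 5}]'

```text
clock: 24.9
position: [0.5005, 0.412, 0.2399]
orientation: [-90.3, -0.1, 68.1]
contact_force: [7.8, -4.9, 2.1]
gripper_width: 0.0108
```

```bash
python3 -c "
from h import *
plan()
s=viewer.read_camera('scene');p=viewer.read_camera('top')
cv2.imwrite('pics/end.png',s['image'][:,:,::-1])
for c in (s,p):
  for q in('thermo_nose','holder_floor','glue_bottle','loupe','sanding_block','bar'): print(q,[(round(d['score'],2),np.round(d['at'],3)) for d in finder.place_of(q,c)][:2])
plan()
"
```

```text
t 24.9 pos [0.5005 0.412  0.2399] rpy [-90.3   -0.11  68.09] F [ 7.8 -4.9  2.1] w 0.0108 j [32.5 26.1 15.9 79.5 -0.2 54.4]
thermo_nose [(0.66, array([0.485, 0.374, 0.003])), (0.59, array([ 0.534, -0.177,  0.009]))]
holder_floor [(0.91, array([ 0.535, -0.174,  0.006])), (0.66, array([ 0.544, -0.065,  0.007]))]
glue_bottle [(0.81, array([ 0.438, -0.018, -0.002]))]
loupe [(0.65, array([ 0.683, -0.065, -0.004]))]
sanding_block [(0.61, array([ 0.429, -0.198, -0.002]))]
bar [(0.65, array([ 0.536, -0.172,  0.008])), (0.58, array([0.502, 0.414, 0.253]))]
thermo_nose [(0.53, array([ 0.534, -0.174,  0.006]))]
holder_floor [(0.62, array([ 0.542, -0.068,  0.004])), (0.56, array([ 0.538, -0.175,  0.01 ]))]
glue_bottle [(0.75, array([ 0.446, -0.014,  0.004])), (0.74, array([0.517, 0.451, 0.047]))]
loupe [(0.73, array([ 0.687, -0.067, -0.001]))]
sanding_block [(0.93, array([ 0.431, -0.198,  0.004])), (0.67, array([ 0.534, -0.174,  0.08 ]))]
bar [(0.93, array([0.498, 0.412, 0.253]))]
t 25.6 pos [0.5004 0.412  0.2399] rpy [-90.3   -0.11  68.09] F [ 6.2 -4.6  2.2] w 0.0106 j [32.5 26.1 15.9 79.5 -0.2 54.4]
```

View pics/end.png

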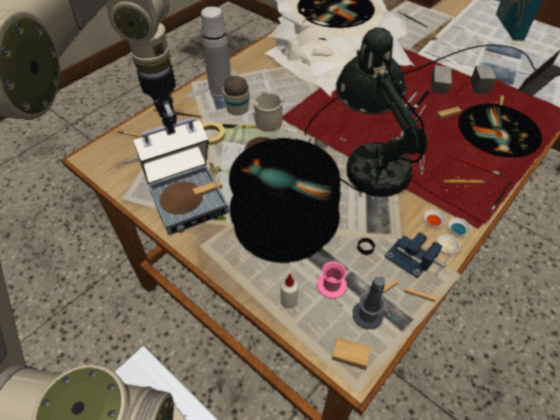

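Hood held still near the balance point (bar at pixel 172,133), pen upright in the grey holder (372,300), bystanders unmoved.

```bash
python3 -c "
from cell import ctrl
print(ctrl.job_done())"
```

```text
the job is handed in; nothing more can be done
None
```

The job is handed in at about 25.6 s of the 70 s allowed, and it gave no verdict. My last checks all came out within the limits.

- **Temperature check:** I took the thermometer from the grey holder, not the pink one. I held it still for about 2 s, nose about 6–7 cm above the black spot, with the hood closed. In the picture the nose lay about 2 mm from where the arm's pose put it.
- **Putting it back:** I lowered it into its holder until it touched the floor (about 10 N), then let go. Pictures afterwards showed it upright, with the nose estimated within 2–7 mm of the holder's centre. The limit is 12 mm, and each estimate is only good to about 4 mm.
- **Hood:** I took the bar and swung the hood up along its arc, and the gripper still holds it. The arm's travel and the bar's position from the trained network both put the opening at about 1.15 rad. Overlaying a model on the picture read slightly more, about 1.17 rad, so I moved the hood back 1 mm. Both readings lie inside the allowed 1.07–1.23 rad.
- **At the end:** The hood was still, with the gripper holding the bar. A steady sideways force of about 8–9 N remained from a small error in the arc.
- **Other things on the table:** The glue bottle, loupe and sanding block were where they started, within the measuring noise of about 5 mm.

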